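# Close up a row of filter cartons against the bookend

### The arm

A 7-joint arm with a two-finger parallel gripper is mounted at the origin on a cart in front of the work surface, level with it; the furniture and walls round the work are solid. World frame = base frame: x ahead of the robot, y to its left, z up, the work surface at z = 0. Lengths are in m, angles in rad, forces in N, time in s.
With the tool pointing down it reaches from about 0.4 to 0.85 m from the base axis. Payload 10.4 kg.
Tool frame: the origin (TCP) lies midway between the tips of the shut fingers; the grasp point (between the pads) lies 19 mm behind it; z points along the fingers, y is the line along which they close (so a half turn about z gives the same grasp; the last joint's range is limited). The gripper opens to 87 mm and grips with 3 to 60 N. Pads are 19 mm wide; open, the fingers measure 117 mm over their backs; the gripper's body (75 mm by 190 mm) begins 51 mm behind the grasp point.
Start: joints at [1.314, 0.332, -0.065, 1.46, 0.022, 1.35, -0.088], TCP at [0.145, -0.608, 0.223] pointing down, gripper open.
Joint ranges: [-2.6, 2.6], [-0.5, 2.12], [-1.47, 1.34], [0.16, 2.42], [-1.27, 4.41], [0.06, 2.06], [-2.6, 2.6]. Speed limits (rad/s): [2.22, 2.22, 2.79, 2.79, 3.14, 3.14, 3.14].

### API

Orientations are given as a unit quaternion [x, y, z, w].
In Python, from bench import sensors, eyes, order gives the robot as it stands.
- The arm moves only by the tool arm_command, never from a script. Its argument "steps" is a list of rows, each an object with "rot": the turn, a rotation vector about the world's x, y, z in degrees, a list of three; "slide": the shift along the world's x, y, z in m, a list of three; "grip": the opening, from 0 (shut) to 1 (fully open). A call has exactly 8 rows; each row shifts and turns the commanded pose from where the row before left it; what a row does not reach is not made up. A row lasts 1/8 s, in which the tool goes at most 62.5 mm and 10.7 degrees, less where a joint would pass 70% of its speed; a pose out of reach is approached as far as the arm can. A call with a gripper value outside its range is refused whole. The fingers move at their own pace and stop on an object; "newtons" is the grip in N (left out, the last holds). Time passes only in rows, so rows that do not move let the fingers close, or fill a call up. It gives the time, the measured TCP pose, the force, the opening and the grip force at its end, in the units of the state.
- sensors.read_state(): the state, without advancing time (a new reading comes with each control period).
- eyes.camera(name): name is "scene" or "side" or "wrist"; returns a dict with "pixels" (480x640x3 uint8, red, green, blue), "intrinsics" (3x3 intrinsics, pixels), "pose" (4x4, takes a point from camera to world coordinates). Camera axes: x right, y down, z forward; pixel columns grow to the right and rows downward; lengths in m; the calibration is good to about 2 mm. A picture is of the moment at which its call begins. There is no depth.
- order.close_job(): hands the job in; it is judged then, once.
Trained networks look in a picture, given as the dict that the camera call returned (one of the last four; its "shot" number tells which), for a name from the list of things; names that differ only in an ending like _2 or _b are one class to them, and where a whole thing is asked for, a point or a joint stands for the part that bears it (a point fixed in the world has none). Each returns a list of dicts, best first, with "conf" (0 to 1); they miss things now and then, are a little off and sometimes report something else, mostly with a low value. They report only what shows in the picture. A call takes as long as a camera call. They do not tell look-alikes from the thing itself.
- eyes.look_for(name, picture): "bbox" ([left, top, right, bottom] in pixels, round what is visible of it).
The state is a dict: "time": time; "joint_positions": joint angles; "joint_vel": joint speeds; "joint_torque": joint torques, N m; "ee_pos": TCP position; "eef_rot": TCP orientation; "ft_force": force on the tool from outside, world axes, zero at the start; "torque": the same for the moment, N m; "width": finger opening in m; "grip_force": force on a finger pad.
Only numpy, scipy, OpenCV 4.12 (cv2) and the standard library are available. Lean on these libraries where they do the work, as an engineer would, in place of code of your own. Each camera call takes 0.05 s, during which the arm holds its last target. There are 200 camera calls.

### The job

Push the row of three filter cartons along the bench, as one block, from its free end until it stands closed up and straight, with the front carton flush against the steel bookend. Touch only the last carton, the one farthest from the bookend; keep the row from buckling on the way, and do not lift or tip any of the cartons.

Things in the scene. Friction and masses are not known exactly. Their poses are not given: they have to be found in the camera images.
- bookend: Plain steel bookend screwed to the bench; it does not move. An upright plate 110 mm wide, 4 mm thick and 92 mm tall, with a flat foot 4 mm thick that runs 72 mm away from the row. Origin: on the bench surface, at the middle of the foot of the plate face that looks towards the cartons. x: along the plate, y: square out of that face towards the row, z up. The row stands on the y axis, to within about 11 mm.
- carton_front: Brown cardboard filter carton, closed box, 91 x 69 x 51 mm (x, y, z), about 0.2 kg: the one of the row nearest the bookend, 56 to 97 mm clear of it at the start. Origin: centre of its underside. x: its 91 mm length, which lies across the row, near enough parallel to the bookend plate; y: its 69 mm width, along the row; z up.
- carton_middle: The same carton, second of the row, a few millimetres from its neighbours (gaps of 3 to 10 mm at the start, neighbours up to 4 mm and 1 degree out of line). Same origin and axes as carton_front.
- carton_rear: The same carton, last of the row, farthest from the bookend; its outer 91 x 51 mm side is the free end of the row, with clear bench behind it. Same origin and axes as carton_front. A fourth carton of the same kind stands alone on the bench, nearer the robot, and is not part of the row.
There are look-alikes about, which are no part of the job. Leave any purple or yellow look-alike of the carton_rear alone.

How it is judged:
At the end, for the whole second after the job is handed in: Front carton within 15 mm of the bookend plate; gaps between neighbours under about 12 mm; every carton's centre within 20 mm of the line square out of the bookend's middle, turned less than 10 degrees from square to it, upright on the bench and at rest (y of carton_front in the frame of bookend below 0.0495 m and horizontal distance between carton_front and carton_middle below 0.081 m and horizontal distance between carton_middle and carton_rear below 0.081 m and x of carton_front in the frame of bookend between -0.02 and 0.02 m and angle between the x axis of each of carton_front, carton_middle, carton_rear and the x axis of bookend, either way round below 0.175 rad and angle between each of carton_front, carton_middle, carton_rear's own z axis and vertical below 0.1 rad and height (world z) of each of carton_front, carton_middle, carton_rear below 0.01 m and linear speed of each of carton_front, carton_middle, carton_rear below 0.01 m/s and x of carton_middle in the frame of bookend between -0.02 and 0.02 m and x of carton_rear in the frame of bookend between -0.02 and 0.02 m); the robot touches nothing.
It fails at once if the gripper touches the front or the middle carton (contact force between the fingers and carton_front above 1 N or contact force between the fingers and carton_middle above 1 N).
It fails at once if a carton is lifted (20 mm) or tipped (20 degrees) (height (world z) of any of carton_front, carton_middle, carton_rear above 0.02 m or angle between any of carton_front, carton_middle, carton_rear's own z axis and vertical above 0.35 rad).
It fails at once if the row buckles: a carton turns more than 20 degrees from square, or moves more than 40 mm off the bookend's middle line (angle between the x axis of any of carton_front, carton_middle, carton_rear and the x axis of bookend, either way round above 0.35 rad or x of any of carton_front, carton_middle, carton_rear in the frame of bookend above 0.04 m or x of any of carton_front, carton_middle, carton_rear in the frame of bookend below -0.04 m).
It also fails if it takes over 32 s, if anything falls off the work surface, if the arm or the gripper's body presses on something with over 40 N, if the wrist force passes 120 N, or if a joint passes its speed limit or range.

## Working session

There is one attempt and no reset: what is moved stays moved. The work goes in short steps, Python scripts to look and compute and a tool call to move; the robot and the scene stay as the last step left them, time stands still between calls to the robot, and variables do not carry over. Pictures are saved under pics/ and viewed, at most 10 in all, crops included, and the job is handed in when it is done.

Besides the shell and the picture viewer there is one more tool, called after "Call:" as name(argument=value, ...) on one line, values as JSON. arm_command: Moves the arm, as the interface text tells. Its arguments: {"type":"object","properties":{"steps":{"type":"array","items":{"type":"object","properties":{"rot":{"type":"array","items":{"type":"number"}},"slide":{"type":"array","items":{"type":"number"}},"grip":{"type":"number"}}}},"newtons":{"type":"number"}},"required":["steps"]}

```bash
mkdir -p pics; ls; python3 - <<'E'
from bench import sensors, eyes
import cv2
s=sensors.read_state(); print(s['time'],s['ee_pos'],s['eef_rot'],s['width'])
for n in ['scene','side']:
    p=eyes.camera(n); cv2.imwrite(f'pics/{n}0.png',p['pixels'][:,:,::-1])
    print(n,p['intrinsics'].tolist(),p['pose'].round(4).tolist())
    for t in ['bookend','carton_front']:
        print(t,[(d['bbox'],round(d['conf'],2)) for d in eyes.look_for(t,p)])
E
```

```text
pics
0.0 [ 0.14470815 -0.60763887  0.22174658] [ 9.93171829e-01  1.16658542e-01 -1.20469241e-04 -6.98778443e-04] 0.08699833262852297
scene [[581.4007579189082, 0.0, 320.4653455073329], [0.0, 581.4007579189082, 242.79055849104802], [0.0, 0.0, 1.0]] [[0.9144, -0.2613, 0.3091, 0.2507], [-0.4043, -0.6263, 0.6666, -0.8853], [0.0194, -0.7345, -0.6783, 0.7379], [0.0, 0.0, 0.0, 1.0]]
bookend [([295.5, 239.1, 374.5, 324.7], 0.81)]
carton_front [([266.0, 206.8, 331.4, 259.6], 0.91)]
side [[477.5541914087116, 0.0, 320.47865590831617], [0.0, 477.5541914087116, 241.16530345984657], [0.0, 0.0, 1.0]] [[0.877, -0.2653, 0.4007, 0.2257], [-0.4803, -0.4605, 0.7465, -0.8914], [-0.0135, -0.8471, -0.5313, 0.5132], [0.0, 0.0, 0.0, 1.0]]
bookend [([287.2, 226.3, 361.9, 305.0], 0.62)]
carton_front [([259.8, 208.3, 319.0, 257.7], 0.71)]
```

View pics/scene0.png

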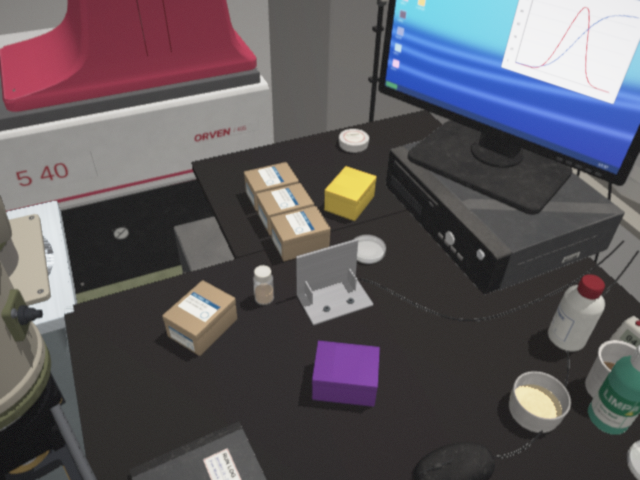

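View pics/side0.png

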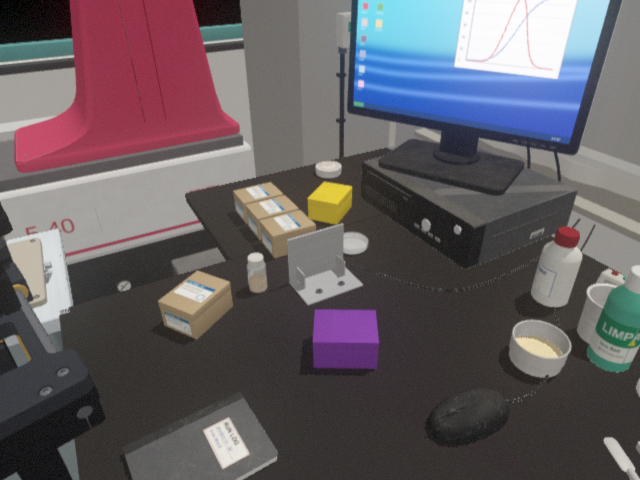

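The brown row is at rear ≈(272,178), middle ≈(285,198) and front ≈(298,225), with the bookend at (330,275). The lone brown carton at (200,317) and the purple (346,372) and yellow (350,192) boxes are not in the row. carton_rear is the farthest from the bookend, at (272,178). I'll confirm it with an enlarged crop.

```bash
cat > h.py <<'E'
import numpy as np
KS=np.array([[581.4007579,0,320.46534551],[0,581.4007579,242.79055849],[0,0,1]])
def plane(p,uv,z):
    r=p['pose'][:3,:3]@np.linalg.solve(p['intrinsics'],[uv[0],uv[1],1.]); o=p['pose'][:3,3]
    return o+r*(z-o[2])/r[2]
E
python3 - <<'E'
import cv2,numpy as np
im=cv2.imread('pics/scene0.png')[150:330,230:390]
o=cv2.resize(im,None,fx=3.3,fy=3.3,interpolation=cv2.INTER_CUBIC)
o=np.clip(o.astype(float)*1.3+15,0,255).astype(np.uint8)
im=cv2.imread('pics/scene0.png')
for k in range(0,160,20):
    cv2.putText(o,str(230+k),(int(k*3.3),10),0,.35,(0,255,0)); cv2.line(o,(int(k*3.3),10),(int(k*3.3),18),(0,255,0))
for k in range(0,180,20):
    cv2.putText(o,str(150+k),(0,int(k*3.3)+4),0,.35,(0,255,0))
cv2.imwrite('pics/crop1.png',o)
E
```

```text
(no output)
```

View pics/crop1.png

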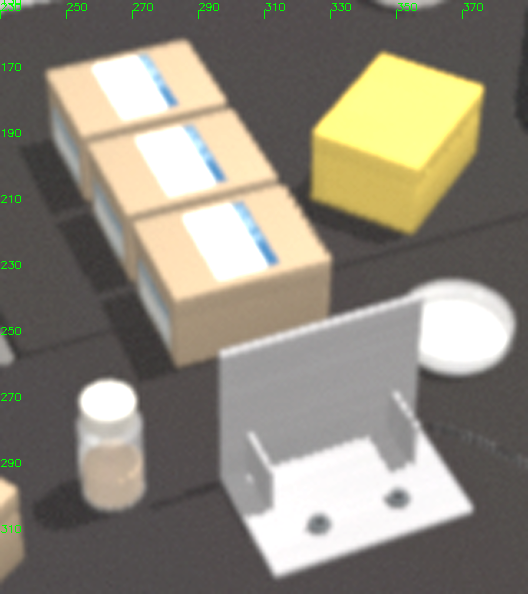

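The crop confirms it: three labelled brown boxes in line above the bookend, with the rear one's top face at crop (47..228, 40..138). Yellow stands apart on the right. Next I'll fit the poses.

```bash
python3 - <<'E'
import numpy as np,cv2
from scipy.optimize import least_squares
from bench import eyes
p=eyes.camera('scene')
K,T=p['intrinsics'],p['pose']; R=T[:3,:3].T; t=-R@T[:3,3]
def pr(X): c=X@R.T+t; q=c@K.T; return q[:,:2]/q[:,2:]
def fit(L,uv,x0):
    L=np.array(L,float)/1000; uv=np.array(uv)/3.3+[230,150]
    W=lambda q:np.c_[L[:,0]*np.cos(q[2])-L[:,1]*np.sin(q[2])+q[0],L[:,0]*np.sin(q[2])+L[:,1]*np.cos(q[2])+q[1],L[:,2]]
    r=least_squares(lambda q:(pr(W(q))-uv).ravel(),x0); return r.x,np.abs(r.fun).max()
# bookend y points to row (+y world-ish); plate x right in image
B=[[-55,0,92],[55,0,92],[-55,-76,4],[55,-76,4]]
b,e=fit(B,[(220,353),(424,293),(277,577),(473,510)],[.6,-.3,0.3]); print('bookend',b.round(4),e)
top=[[-45.5,34.5,51],[45.5,34.5,51],[45.5,-34.5,51],[-45.5,-34.5,51]]
C={'rear':[(47,73),(187,40),(228,103),(88,138)],'mid':[(88,142),(235,110),(277,180),(133,215)],'front':[(134,218),(285,184),(331,258),(178,300)]}
for n,uv in C.items():
    c,e=fit(top,uv,[.6,0,.3]); d=c[:2]-b[:2]; s,k=np.sin(b[2]),np.cos(b[2])
    print(n,c.round(4),round(e,2),'in bookend',(d@[k,s]).round(4),(d@[-s,k]).round(4),np.degrees(c[2]-b[2]).round(1))
# also lone carton, bottle, yellow box, dish rough
from h import plane
for n,uv,z in [('lone',(200,300),.051),('bottle',(263,300),0),('bottletop',(262,270),.06),('yelL',(325,205),.05),('yeltop',(352,186),.051),('dish',(368,248),.01),('corner of bench',(195,160),0),('bench left edge',(235,260),0),('jar',(353,140),0)]: print(n,plane(p,uv,z).round(3))
E
```

```text
bookend [ 0.5516 -0.2639 -0.0044] 1.2823110608579782
rear [0.5529 0.0038 0.0095] 0.67 in bookend 0.0002 0.2677 0.8
mid [ 0.5527 -0.0724 -0.013 ] 1.28 in bookend 0.0003 0.1915 -0.5
front [ 0.5523 -0.1466 -0.0231] 0.79 in bookend 0.0002 0.1173 -1.1
lone [ 0.336 -0.258  0.051]
bottle [ 0.44  -0.253 -0.   ]
bottletop [ 0.445 -0.242  0.06 ]
yelL [ 0.614 -0.117  0.05 ]
yeltop [ 0.687 -0.085  0.051]
dish [ 0.657 -0.216  0.01 ]
corner of bench [0.441 0.191 0.   ]
bench left edge [ 0.426 -0.143  0.   ]
jar [0.799 0.132 0.   ]
```

Fit residuals are about 1 px and the row is straight. I need to push along −y by about 95 mm, with the outer face at y≈0.038. I'll swing over behind the row and turn the closing line across it.

Call:
arm_command(steps=[{"slide":[0.044,0.034,0],"rot":[0,0,4.8],"grip":0.5},{"slide":[0.044,0.034,0],"rot":[0,0,4.8],"grip":0.5},{"slide":[0.044,0.034,0],"rot":[0,0,4.8],"grip":0.5},{"slide":[0.044,0.034,0],"rot":[0,0,4.8],"grip":0.5},{"slide":[0.044,0.034,0],"rot":[0,0,4.8],"grip":0.5},{"slide":[0.044,0.034,0],"rot":[0,0,4.8],"grip":0.5},{"slide":[0.044,0.034,0],"rot":[0,0,4.8],"grip":0.5},{"slide":[0.044,0.034,0],"rot":[0,0,4.8],"grip":0.5}])

```text
time: 1.35
ee_pos: [0.498, -0.3349, 0.2228]
eef_rot: [0.899, 0.438, 0.0, 0.0]
ft_force: [0.6, -0.9, 0.1]
width: 0.0435
grip_force: 0.0
```

Call:
arm_command(steps=[{"slide":[0.007,0.053,0],"rot":[0,0,4.8],"grip":0.5},{"slide":[0.007,0.053,0],"rot":[0,0,4.8],"grip":0.5},{"slide":[0.007,0.053,0],"rot":[0,0,4.8],"grip":0.5},{"slide":[0.007,0.053,0],"rot":[0,0,4.8],"grip":0.5},{"slide":[0.007,0.053,0],"rot":[0,0,4.8],"grip":0.5},{"slide":[0.007,0.053,0],"rot":[0,0,4.8],"grip":0.5},{"slide":[0.007,0.053,0],"rot":[0,0,4.8],"grip":0.5},{"slide":[0.007,0.053,0],"rot":[0,0,4.8],"grip":0.5}])

```text
time: 2.35
ee_pos: [0.5529, 0.0895, 0.2228]
eef_rot: [0.705, 0.709, 0.0, 0.0]
ft_force: [1.4, -0.1, 0.3]
width: 0.0434
grip_force: 0.0
```

Call:
arm_command(steps=[{"slide":[0,0,-0.045],"rot":[0,0,-0.4]},{"slide":[0,0,-0.045]},{"slide":[0,0,-0.045]},{"slide":[0,0,-0.04]},{"slide":[0,0,-0.025]},{"slide":[0,0,-0.009]},{"slide":[0,0,0]},{"slide":[0,0,0]}])

```text
schema error: expected keys rot, slide, grip
```

```bash
python3 - <<'E'
from bench import sensors, eyes
import cv2,numpy as np
p=eyes.camera('scene'); im=p['pixels'][:,:,::-1]; cv2.imwrite('pics/scene1.png',im)
cv2.imwrite('pics/crop2.png',cv2.resize(im[90:290,190:400],None,fx=3,fy=3,interpolation=cv2.INTER_CUBIC)[:600])
s=sensors.read_state(); print(s['ee_pos'],s['eef_rot'],s['ft_force'])
E
```

```text
[0.55215966 0.09808359 0.22304832] [ 0.70064941  0.71350277  0.00177357 -0.00102655] [-3.763198    5.34840922 -0.41505379]
```

View pics/crop2.png

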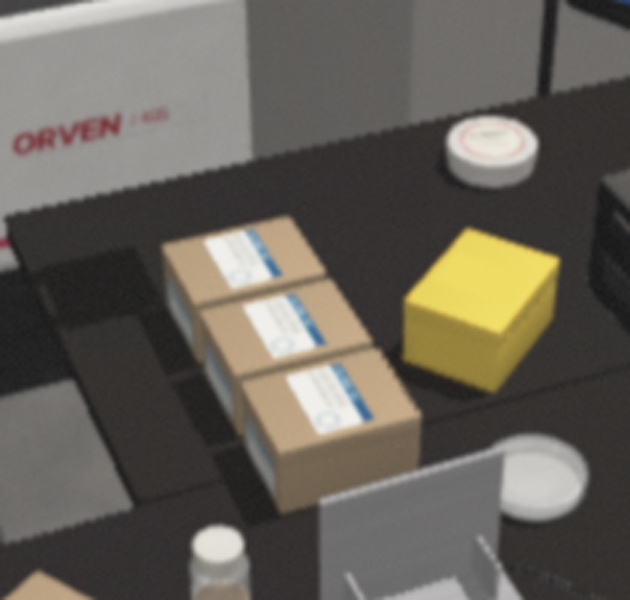

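The row is undisturbed and the tool is above the crop, at about pixel (249,77). The descent was refused for missing keys, so I'm resending it with all of them.

Call:
arm_command(steps=[{"slide":[0,0,-0.045],"rot":[0,0,-0.4],"grip":0.5},{"slide":[0,0,-0.045],"rot":[0,0,0],"grip":0.5},{"slide":[0,0,-0.045],"rot":[0,0,0],"grip":0.5},{"slide":[0,0,-0.04],"rot":[0,0,0],"grip":0.5},{"slide":[0,0,-0.025],"rot":[0,0,0],"grip":0.5},{"slide":[0,0,-0.009],"rot":[0,0,0],"grip":0.5},{"slide":[0,0,0],"rot":[0,0,0],"grip":0.5},{"slide":[0,0,0],"rot":[0,0,0],"grip":0.5}])

```text
time: 3.4
ee_pos: [0.5537, 0.0881, 0.0148]
eef_rot: [0.708, 0.706, 0.001, 0.001]
ft_force: [-0.2, 0.7, -0.3]
width: 0.0436
grip_force: 0.0
```

Call:
arm_command(steps=[{"slide":[0,-0.006,0],"rot":[0,0,0],"grip":0.5},{"slide":[0,-0.006,0],"rot":[0,0,0],"grip":0.5},{"slide":[0,-0.006,0],"rot":[0,0,0],"grip":0.5},{"slide":[0,-0.006,0],"rot":[0,0,0],"grip":0.5},{"slide":[0,-0.005,0],"rot":[0,0,0],"grip":0.5},{"slide":[0,-0.005,0],"rot":[0,0,0],"grip":0.5},{"slide":[0,-0.005,0],"rot":[0,0,0],"grip":0.5},{"slide":[0,-0.005,0],"rot":[0,0,0],"grip":0.5}])

```text
time: 4.4
ee_pos: [0.5528, 0.044, 0.0136]
eef_rot: [0.708, 0.706, 0.0, -0.0]
ft_force: [-0.1, 1.5, -0.4]
width: 0.0434
grip_force: 0.5
```

Call:
arm_command(steps=[{"slide":[0,-0.004,0],"rot":[0,0,0],"grip":0.5},{"slide":[0,-0.004,0],"rot":[0,0,0],"grip":0.5},{"slide":[0,-0.004,0],"rot":[0,0,0],"grip":0.5},{"slide":[0,-0.004,0],"rot":[0,0,0],"grip":0.5},{"slide":[0,-0.004,0],"rot":[0,0,0],"grip":0.5},{"slide":[0,-0.004,0],"rot":[0,0,0],"grip":0.5},{"slide":[0,-0.004,0],"rot":[0,0,0],"grip":0.5},{"slide":[0,-0.004,0],"rot":[0,0,0],"grip":0.5}])

```text
time: 5.4
ee_pos: [0.5528, 0.0117, 0.0136]
eef_rot: [0.708, 0.706, 0.0, 0.0]
ft_force: [0.5, 2.2, -0.7]
width: 0.0436
grip_force: 1.6
```

```bash
python3 - <<'E'
from bench import sensors, eyes
import cv2,numpy as np
p=eyes.camera('scene'); im=p['pixels'][:,:,::-1]; cv2.imwrite('pics/scene2.png',im)
cv2.imwrite('pics/crop3.png',cv2.resize(im[130:310,190:400],None,fx=3.3,fy=3.3,interpolation=cv2.INTER_CUBIC)[:600])
s=sensors.read_state(); print(s['ee_pos'],s['eef_rot'],s['ft_force'])
E
```

```text
[0.55285259 0.01106428 0.01356805] [ 7.08567359e-01  7.05643157e-01 -9.86404585e-05  1.48177286e-04] [-0.42533949  2.33793531 -0.11820185]
```

View pics/crop3.png

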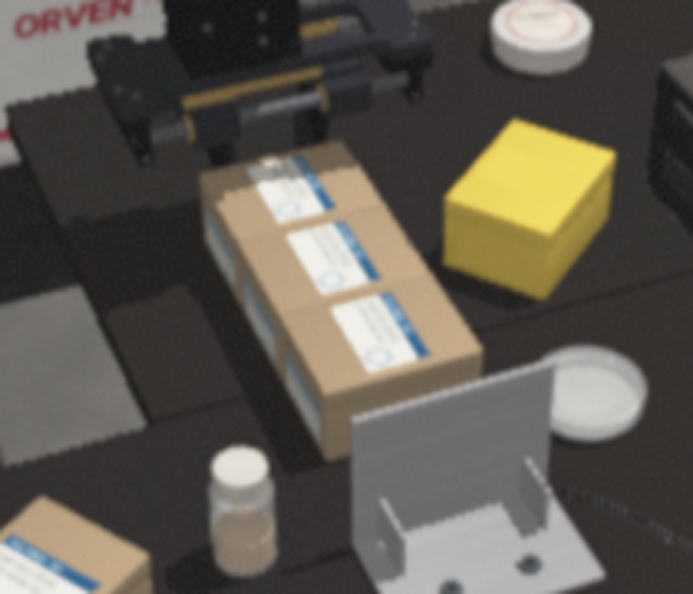

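The row has closed up and is straight, with the front face at crop (325–482, 350–455) and tracking toward the bookend. About 55–58 mm remain.

Call:
arm_command(steps=[{"slide":[0,-0.004,0],"rot":[0,0,0],"grip":0.5},{"slide":[0,-0.004,0],"rot":[0,0,0],"grip":0.5},{"slide":[0,-0.004,0],"rot":[0,0,0],"grip":0.5},{"slide":[0,-0.004,0],"rot":[0,0,0],"grip":0.5},{"slide":[0,-0.004,0],"rot":[0,0,0],"grip":0.5},{"slide":[0,-0.004,0],"rot":[0,0,0],"grip":0.5},{"slide":[0,-0.004,0],"rot":[0,0,0],"grip":0.5},{"slide":[0,-0.004,0],"rot":[0,0,0],"grip":0.5}])

```text
time: 6.45
ee_pos: [0.5528, -0.0203, 0.0136]
eef_rot: [0.708, 0.706, 0.0, 0.0]
ft_force: [-0.1, 2.8, -1.5]
width: 0.0436
grip_force: 1.7
```

```bash
python3 - <<'E'
from bench import sensors, eyes
import cv2,numpy as np
p=eyes.camera('scene'); im=p['pixels'][:,:,::-1]; cv2.imwrite('pics/scene3.png',im)
o=cv2.resize(im[150:330,230:390],None,fx=3.3,fy=3.3,interpolation=cv2.INTER_CUBIC)
cv2.imwrite('pics/crop4.png',np.clip(o*1.3+15,0,255).astype(np.uint8))
s=sensors.read_state(); print(s['ee_pos'],s['eef_rot'],s['ft_force'])
E
```

```text
[ 0.55283839 -0.02097957  0.01355124] [ 7.08587096e-01  7.05623342e-01 -1.01152975e-04  1.30821278e-04] [0.78345503 3.08207742 0.80909648]
```

View pics/crop4.png

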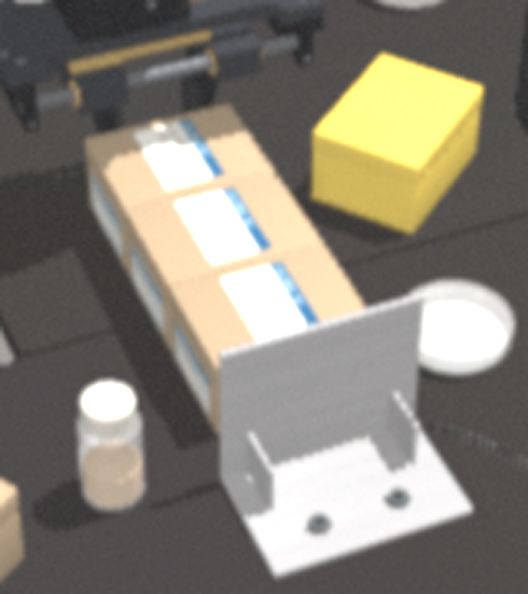

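The row is still straight and square, now partly hidden behind the plate. About 26 mm are left, so I'll slow down and watch the force.

Call:
arm_command(steps=[{"slide":[0,-0.003,0],"rot":[0,0,0],"grip":0.5},{"slide":[0,-0.003,0],"rot":[0,0,0],"grip":0.5},{"slide":[0,-0.003,0],"rot":[0,0,0],"grip":0.5},{"slide":[0,-0.003,0],"rot":[0,0,0],"grip":0.5},{"slide":[0,-0.003,0],"rot":[0,0,0],"grip":0.5},{"slide":[0,-0.003,0],"rot":[0,0,0],"grip":0.5},{"slide":[0,-0.002,0],"rot":[0,0,0],"grip":0.5},{"slide":[0,-0.002,0],"rot":[0,0,0],"grip":0.5}])

```text
time: 7.5
ee_pos: [0.5528, -0.0421, 0.0136]
eef_rot: [0.708, 0.706, 0.0, -0.0]
ft_force: [0.5, 2.7, -1.3]
width: 0.0435
grip_force: 1.7
```

Call:
arm_command(steps=[{"slide":[0,-0.0005,0],"rot":[0,0,0],"grip":0.5},{"slide":[0,-0.0005,0],"rot":[0,0,0],"grip":0.5},{"slide":[0,-0.0005,0],"rot":[0,0,0],"grip":0.5},{"slide":[0,-0.0005,0],"rot":[0,0,0],"grip":0.5},{"slide":[0,-0.0005,0],"rot":[0,0,0],"grip":0.5},{"slide":[0,-0.0005,0],"rot":[0,0,0],"grip":0.5},{"slide":[0,0,0],"rot":[0,0,0],"grip":0.5},{"slide":[0,0,0],"rot":[0,0,0],"grip":0.5}])

```text
time: 8.5
ee_pos: [0.5528, -0.0451, 0.0136]
eef_rot: [0.708, 0.706, -0.0, 0.0]
ft_force: [0.1, 3.5, -0.0]
width: 0.0434
grip_force: 1.4
```

Call:
arm_command(steps=[{"slide":[0,-0.0005,0],"rot":[0,0,0],"grip":0.5},{"slide":[0,-0.0005,0],"rot":[0,0,0],"grip":0.5},{"slide":[0,-0.0005,0],"rot":[0,0,0],"grip":0.5},{"slide":[0,-0.0005,0],"rot":[0,0,0],"grip":0.5},{"slide":[0,-0.0005,0],"rot":[0,0,0],"grip":0.5},{"slide":[0,-0.0005,0],"rot":[0,0,0],"grip":0.5},{"slide":[0,0,0],"rot":[0,0,0],"grip":0.5},{"slide":[0,0,0],"rot":[0,0,0],"grip":0.5}])

```text
time: 9.5
ee_pos: [0.5528, -0.0481, 0.0136]
eef_rot: [0.708, 0.706, -0.0, 0.0]
ft_force: [0.0, 2.0, -1.0]
width: 0.0437
grip_force: 1.3
```

Call:
arm_command(steps=[{"slide":[0,-0.0005,0],"rot":[0,0,0],"grip":0.5},{"slide":[0,-0.0005,0],"rot":[0,0,0],"grip":0.5},{"slide":[0,-0.0005,0],"rot":[0,0,0],"grip":0.5},{"slide":[0,-0.0005,0],"rot":[0,0,0],"grip":0.5},{"slide":[0,-0.0005,0],"rot":[0,0,0],"grip":0.5},{"slide":[0,0,0],"rot":[0,0,0],"grip":0.5},{"slide":[0,0,0],"rot":[0,0,0],"grip":0.5},{"slide":[0,0,0],"rot":[0,0,0],"grip":0.5}])

```text
time: 10.5
ee_pos: [0.5527, -0.0482, 0.0136]
eef_rot: [0.708, 0.706, 0.001, -0.001]
ft_force: [-1.4, 10.4, 0.3]
width: 0.0434
grip_force: 5.0
```

```bash
python3 - <<'E'
from bench import sensors, eyes
import cv2,numpy as np
p=eyes.camera('scene'); im=p['pixels'][:,:,::-1]; cv2.imwrite('pics/scene4.png',im)
o=cv2.resize(im[150:330,230:390],None,fx=3.3,fy=3.3,interpolation=cv2.INTER_CUBIC)
cv2.imwrite('pics/crop5.png',np.clip(o*1.3+15,0,255).astype(np.uint8))
s=sensors.read_state(); print(s['ee_pos'],s['ft_force'])
E
```

```text
[ 0.55269291 -0.04826023  0.01361609] [-0.81818563 10.98055234  0.44519039]
```

View pics/crop5.png

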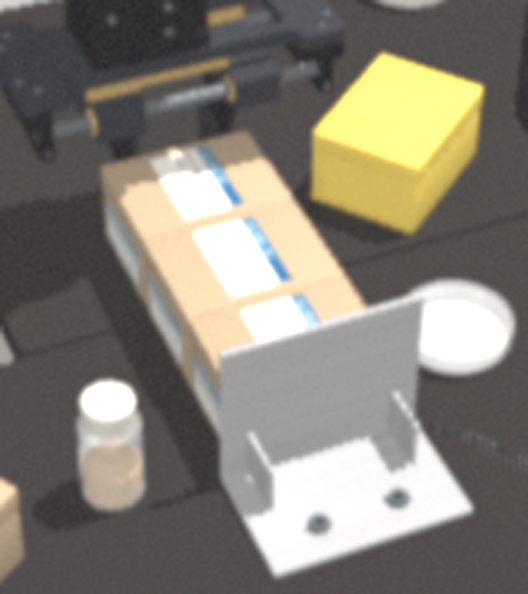

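Force rose to 11 N at y=-0.048, which is where I predicted plate contact. The picture shows the row closed, straight and flush, so I'll back straight off.

Call:
arm_command(steps=[{"slide":[0,0.002,0],"rot":[0,0,0],"grip":0.5},{"slide":[0,0.005,0],"rot":[0,0,0],"grip":0.5},{"slide":[0,0.01,0],"rot":[0,0,0],"grip":0.5},{"slide":[0,0.015,0],"rot":[0,0,0],"grip":0.5},{"slide":[0,0.02,0],"rot":[0,0,0],"grip":0.5},{"slide":[0,0.02,0.0],"rot":[0,0,0],"grip":0.5},{"slide":[0,0.01,0.02],"rot":[0,0,0],"grip":0.5},{"slide":[0,0.0,0.04],"rot":[0,0,0],"grip":0.5}])

```text
time: 11.55
ee_pos: [0.5519, 0.0329, 0.0743]
eef_rot: [0.708, 0.707, -0.001, -0.001]
ft_force: [0.7, -0.3, -0.3]
width: 0.0436
grip_force: 0.0
```

Call:
arm_command(steps=[{"slide":[0,0,0.04],"rot":[0,0,0],"grip":0.5},{"slide":[0,0,0.04],"rot":[0,0,0],"grip":0.5},{"slide":[0,0,0.03],"rot":[0,0,0],"grip":0.5},{"slide":[0,0,0.02],"rot":[0,0,0],"grip":0.5},{"slide":[0,0,0],"rot":[0,0,0],"grip":0.5},{"slide":[0,0,0],"rot":[0,0,0],"grip":0.5},{"slide":[0,0,0],"rot":[0,0,0],"grip":0.5},{"slide":[0,0,0],"rot":[0,0,0],"grip":0.5}])

```text
time: 12.55
ee_pos: [0.5525, 0.0315, 0.203]
eef_rot: [0.708, 0.706, -0.0, -0.0]
ft_force: [0.2, -0.1, -0.4]
width: 0.0434
grip_force: 0.0
```

```bash
python3 - <<'E'
from bench import sensors, eyes
import cv2,numpy as np
p=eyes.camera('scene'); im=p['pixels'][:,:,::-1]; cv2.imwrite('pics/scene5.png',im)
o=cv2.resize(im[150:330,230:390],None,fx=3.3,fy=3.3,interpolation=cv2.INTER_CUBIC)
cv2.imwrite('pics/crop6.png',np.clip(o*1.3+15,0,255).astype(np.uint8))
s=sensors.read_state(); print(s['time'],s['ee_pos'],s['ft_force'])
E
```

```text
12.6 [0.55258279 0.03148484 0.2031056 ] [-0.28067443  0.02150715  0.31165974]
```

View pics/crop6.png

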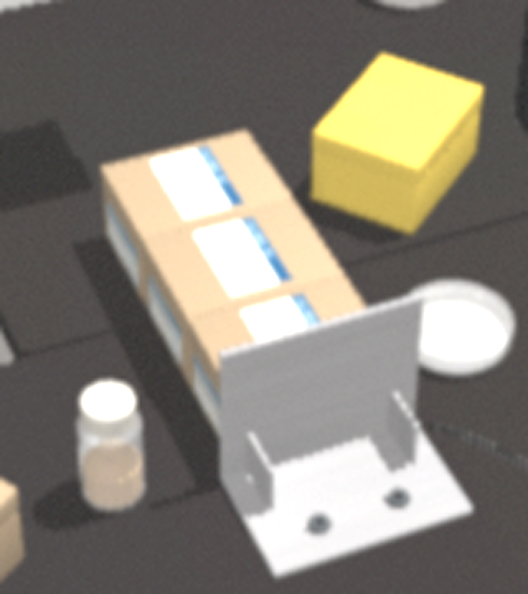

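The row stands closed up and straight against the plate, with its far corners at crop (103,167) and (248,130). The gripper is clear, so I'm handing it in.

```bash
python3 -c "
from bench import order; print(order.close_job())"
```

```text
the job is handed in; nothing more can be done
None
```

I pushed the row, touching only the rear carton, until the front carton met the bookend (force rose to about 11 N); it looked closed up and straight in the last picture, the gripper is clear, and the job is handed in, though no verdict came back.

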